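Tare the cork ring, then stand the round-bottom flask in it on the balance

TASK

Get the amber flask ready to be weighed: set the cork ring flat and wholly on the round steel pan of the small white balance and let go of it, then press the blue tare button fully down and release it. Then take the flask out of the beaker and stand it upright in the ring on the pan, setting it down without dropping it; leave the beaker standing and the orange-capped tube, weigh boat and bottle where they are.

Things in the scene. Friction and masses are not known exactly. Their poses are not given: they have to be found in the camera images.
- small_balance: Small white bench balance, fixed to the bench, 190 (x) x 140 (y) x 39 mm, housing top 30 mm high. Origin: centre of its underside; +x points from the front panel (display, button; on the robot's side) to the pan. The round steel pan, 120 mm in diameter, does not move; it is centred 30 mm to +x of the origin, its flat top 39 mm above the bench.
- pan_center (a point): Centre of the top face of the balance's round pan (120 mm diameter, 39 mm above the bench). The way to it from the cork ring passes a pipette stand 0.28 m tall (x 0.35 to 0.57, y -0.18 to 0.12 m), with the wall close behind it: swing over near the base, above 0.35 m.
- tare_top (a point): Centre of the top of the round blue tare button (20 mm diameter, in a grey housing) at the left of the balance's front panel, 42 mm to +y and 66 mm to -x of the balance's origin; it moves down with the button. Pressed vertically.
- tare (a joint): Travel of the tare button in m: 0 up, 0.006 fully down; a spring returns it, fully down takes about 4 N.
- cork_ring: Brown cork ring (flask support), lying flat, outer diameter 84, bore 54, height 30, wall 15 mm; 50 g. Origin: centre of its underside, z up. It can be pinched by its wall from above, one finger in the bore. A flask seated in it rests on the inner edge of its top, the bulb's centre 17 mm above the ring's top (47 mm above its underside).
- flask: Amber glass round-bottom flask, about 120 g: ball-shaped bulb 64 mm in diameter, straight neck 22 mm in diameter up to 96 mm from the bulb's centre, lip 26 mm in diameter up to 100 mm, blue stopper 18 mm in diameter up to 110 mm. Origin: centre of the bulb; +z along the neck to the mouth. It cannot stand by itself on a flat surface; friction in the ring keeps it at the angle at which it is set.
- big_beaker: Loose glass beaker holding the flask, outer diameter 84, wall 3, height 78, floor 4 mm thick, 0.3 kg. Origin: centre of its underside, z up. At the start the flask leans in it about 35 to 40 degrees: bulb on the floor, neck resting on the rim on the beaker's -x side (roughly towards the robot).
- tube_orange: Bystander: standing plastic tube with an orange screw cap, 35 mm diameter, 116 mm high. Origin: centre of its underside.
- weigh_boat: Bystander: white square weigh boat, 66 x 66 x 14 mm. Origin: centre of its underside.
- bottle: Bystander: white open bottle with a threaded neck, 58 mm diameter, 116 mm high. Origin: centre of its underside.
- flask_neck (a point): Point on the axis of the flask's neck, 83 mm from the bulb's centre: the middle of the free part of the neck beyond the beaker's rim at the start, the place to grip it (22 mm wide). Axes as the flask's.
Not all that is in view belongs to the job. What is shaped like the big_beaker but red is not meant.

How it is judged:
By the outcome, as a careful person would: the job done as asked, in the order asked, and still so for the second after the job is handed in, with the robot touching nothing.
It also fails if it takes over 61 s, if anything falls off the work surface, if the arm or the gripper's body presses on something with over 40 N, if the wrist force passes 120 N, or if a joint passes its speed limit or range.

ROBOT

A 6-joint arm with a two-finger parallel gripper is mounted at the origin on the work surface; the furniture and walls round the work are solid. World frame = base frame: x ahead of the robot, y to its left, z up, the work surface at z = 0. Lengths are in mm, angles in degrees, forces in N, time in s.
With the tool pointing down it reaches from about 325 to 900 mm from the base axis. Payload 6.1 kg.
Tool frame: the origin (TCP) lies at the very end of the fingers, on their centre line; the grasp point (between the pads) lies 19 mm behind it; z points along the fingers, y is the line along which they close (so a half turn about z gives the same grasp; the last joint's range is limited). The gripper opens to 85 mm and grips with 20 to 120 N. Pads are 22 mm wide; open, the fingers measure 114 mm over their backs; the gripper's body (76 mm by 85 mm) begins 54 mm behind the grasp point. The pads swing forward as they close: fully open they stand 13 mm farther back than shut.
Start: joints at [67.202, 12.628, 87.462, -0, 79.91, -7.225], TCP at [167.79, 602.048, 231.3] pointing down, gripper open.
Joint ranges: [-170.65, 170.65], [-52.31, 119.04], [5.05, 147.46], [-71.25, 251.25], [11.57, 151.72], [-153.62, 153.62]. Speed limits (degrees/s): [147.25, 147.25, 172.46, 180, 180, 180].

INTERFACE

Orientations are given as [roll, pitch, yaw] about the fixed x, y, z axes, in that order (R = Rz(yaw) Ry(pitch) Rx(roll)).
In Python, from bench import robot gives the robot as it stands.
- The arm moves only by the shell command python3 -m pendant 'ROWS'. ROWS is JSON, a list of rows, each an object with "hand": the opening, from -1 (shut) to 1 (fully open), so that 0 is half open; "xyz": the shift along the tool's x, y, z in cm, a list of three; "twist": the turn about the tool's z in degrees. A call has exactly 10 rows; each row shifts and turns the commanded pose from where the row before left it, along the tool's axes as they then stand; what a row does not reach is not made up. A row lasts 1/10 s, in which the tool goes at most 50 mm and 8.59 degrees, less where a joint would pass 70% of its speed; a pose out of reach is approached as far as the arm can. A call with a gripper value outside its range is refused whole. The fingers move at their own pace and stop on an object; the grip force is fixed at half the most. Time passes only in rows, so rows that do not move let the fingers close, or fill a call up. It gives the time, the measured TCP pose, the force, the opening and the grip force at its end, in the units of the state.
- robot.get_state(): the state, without advancing time (a new reading comes with each control period).
- robot.grab_frame(name): name is "scene" or "top"; returns a dict with "frame" (384x512x3 uint8, blue, green, red), "fx", "fy", "cx", "cy" (pixels), "pose" (4x4, takes a point from camera to world coordinates). Camera axes: x right, y up, looking along -z (the intrinsics and any distortion apply to the point x, -y, -z); pixel columns grow to the right and rows downward; lengths in mm; the calibration is good to about 2 mm. A picture is of the moment at which its call begins. There is no depth.
- robot.hand_in(): hands the job in; it is judged then, once.
The state is a dict: "clock": time; "q": joint angles; "qd": joint speeds; "effort": joint torques, N m; "ee_pos": TCP position; "eef_rot": TCP orientation; "ft_force": force on the tool from outside, world axes, zero at the start; "moment": the same for the moment, N m; "width": finger opening in mm; "grasp_force": force on a finger pad.
Only numpy, scipy, OpenCV 4.12 (cv2) and the standard library are available. Lean on these libraries where they do the work, as an engineer would, in place of code of your own. Each camera call takes 0.05 s, during which the arm holds its last target. There are 200 camera calls.

## Working session

There is one attempt and no reset: what is moved stays moved. The work goes in short steps, Python scripts to look and compute and a shell command to move; the robot and the scene stay as the last step left them, time stands still between calls to the robot, and variables do not carry over. Pictures are saved under pics/ and viewed, at most 13 in all, crops included, and the job is handed in when it is done.

```bash
mkdir -p pics; ls; cat > h.py <<'E'
from bench import robot
import numpy as np, cv2
def grab(n,f=None):
    d=robot.grab_frame(n)
    if f: cv2.imwrite('pics/'+f,d['frame'])
    return d
def ray(d,u,v):
    p=cv2.undistortPoints(np.array([[[u,v]]],float),np.array([[d['fx'],0,d['cx']],[0,d['fy'],d['cy']],[0,0,1]]),np.array(d.get('dist',d.get('distortion',np.zeros(5))),float))[0,0]
    P=np.array(d['pose']); r=P[:3,:3]@np.array([p[0],-p[1],-1.]); return P[:3,3],r/np.linalg.norm(r)
def plane(d,u,v,z):
    o,r=ray(d,u,v); return o+r*(z-o[2])/r[2]
def two(a,b):
    (o,r),(p,s)=a,b
    t=np.linalg.lstsq(np.stack([r,-s],1),p-o,rcond=None)[0]
    A=o+r*t[0];B=p+s*t[1]; return (A+B)/2,np.linalg.norm(A-B)
E
python3 - <<'E'
from h import *
for n in('scene','top'):
    d=grab(n,n+'0.png'); print({k:v for k,v in d.items() if k!='frame'})
a=[cv2.imread(f'pics/{n}0.png') for n in('scene','top')]
s=robot.get_state();print(s)
E
```

```text
pics
{'fx': 360.96938957078476, 'fy': 360.96938957078476, 'cx': 256.05227853827193, 'cy': 192.42419469848406, 'pose': array([[ 5.78234810e-01,  4.69661999e-01, -6.67129756e-01,
        -5.64446037e+02],
       [-8.15870091e-01,  3.32156648e-01, -4.73315915e-01,
        -6.49037362e+02],
       [-7.06915231e-04,  8.17978953e-01,  5.75247714e-01,
         1.01037013e+03],
       [ 0.00000000e+00,  0.00000000e+00,  0.00000000e+00,
         1.00000000e+00]])}
{'fx': 417.1268827670322, 'fy': 417.1268827670322, 'cx': 257.2700012414086, 'cy': 186.35012751002117, 'pose': array([[-2.62610240e-03,  9.93588989e-01, -1.13022226e-01,
         3.44208580e+02],
       [-9.99815761e-01, -4.75786966e-03, -1.85958852e-02,
         9.75622867e+01],
       [-1.90144118e-02,  1.12952568e-01,  9.93418426e-01,
         1.59351761e+03],
       [ 0.00000000e+00,  0.00000000e+00,  0.00000000e+00,
         1.00000000e+00]])}
{'clock': 0.1, 'q': array([ 6.72020519e+01,  1.26714310e+01,  8.75193270e+01,  8.94436614e-04,
        7.99085863e+01, -7.22595808e+00]), 'qd': array([ 0.01678799, -0.03657512, -0.08874033,  0.00724218, -0.08363659,
        0.0229859 ]), 'effort': array([ 5.36794978e-04, -4.98245895e+01, -3.90549910e+01, -8.00524276e-05,
        5.71514698e-03,  1.28817584e-05]), 'ee_pos': array([167.58048265, 601.55926109, 230.2998824 ]), 'eef_rot': array([-1.79901555e+02, -1.33691231e-02,  1.64427841e+02]), 'ft_force': array([ 0.63064732, -0.29750413, -0.98270156]), 'moment': array([-0.04878483, -0.06361998,  0.03357453]), 'grasp_force': 0.0, 'width': 85.47102000704562}
```

View pics/scene0.png

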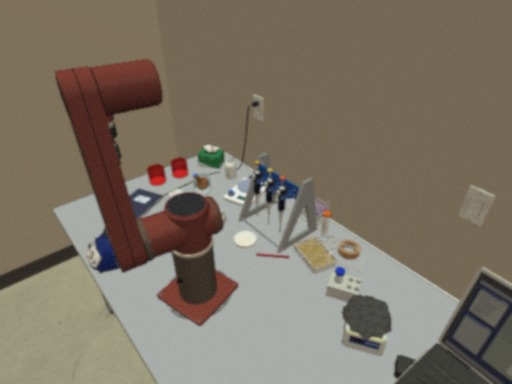

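View pics/top0.png

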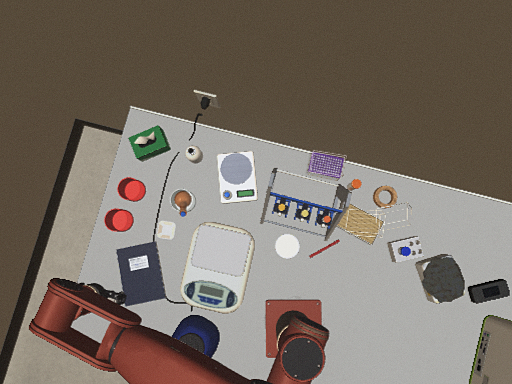

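Scene view: the cork ring is at (349,248), the small balance at (240,192) and the flask at about (201,181). Top view candidates:
- **Ring:** brown ring (385,196). The white disc (287,246) is not it.
- **Balance:** the small white one (237,177), pan (236,168), button (227,195). The large one (217,265) is not it.
- **Beaker:** the clear one holding the flask (182,201). The red ones (132,189) and (119,220) are not meant.

Next is one close crop to check these choices.

```bash
python3 - <<'E'
from h import *
d=grab('top'); f=d['frame']
a=cv2.resize(f[140:235,150:265],None,fx=5,fy=5,interpolation=cv2.INTER_CUBIC)[:, :400*2]
b=cv2.resize(f[165:245,340:425],None,fx=3.5,fy=3.5,interpolation=cv2.INTER_CUBIC)[:475]
o=np.zeros((475,800,3),np.uint8)
o[:475,:500]=a[:, :500]; o[:b.shape[0],502:502+b.shape[1]]=b
cv2.imwrite('pics/crop1.png',o)
hsv=cv2.cvtColor(f,cv2.COLOR_BGR2HSV)
def blobs(lo,hi,box,mn=5):
    x0,y0,x1,y1=box; m=cv2.inRange(hsv,lo,hi); mm=np.zeros_like(m); mm[y0:y1,x0:x1]=m[y0:y1,x0:x1]
    n,l,s,c=cv2.connectedComponentsWithStats(mm)
    return [(s[i].tolist(),c[i].round(1).tolist()) for i in range(1,n) if s[i][4]>=mn]
print('ring',blobs((5,70,60),(20,255,255),(366,180,405,212)))
print('blue',blobs((95,120,60),(130,255,255),(170,150,262,225)))
print('flask',blobs((3,90,40),(20,255,255),(165,180,200,220)))
print('pan',blobs((95,20,60),(130,110,220),(215,145,262,190)))
print('white',blobs((0,0,200),(180,30,255),(210,145,262,210)))
for n,u,v,z in [('ring',385,196,30),('pan',236.5,168,39),('btn',227.5,195,35),('fl',182,201,40)]: print(n,plane(d,u,v,z).round(1))
E
```

```text
ring [([373, 186, 24, 22, 278], [384.6, 196.1])]
blue [([225, 192, 5, 5, 19], [226.6, 194.2]), ([181, 212, 5, 5, 18], [182.6, 213.7])]
flask [([174, 191, 17, 24, 241], [182.4, 200.1])]
pan [([221, 153, 31, 31, 750], [235.7, 168.2])]
white [([217, 151, 40, 52, 770], [236.7, 180.6])]
ring [ 483.5 -351.    30. ]
pan [591.1 204.9  39. ]
btn [489.3 238.7  35. ]
fl [467.1 408.9  40. ]
```

View pics/crop1.png

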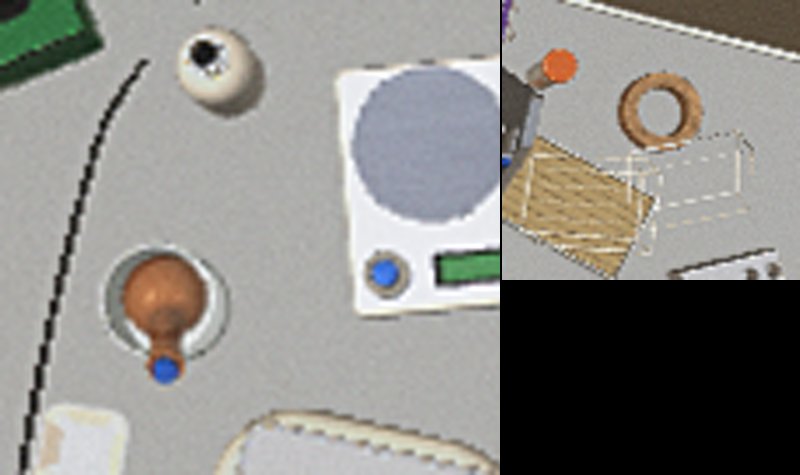

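The crop confirms the choices: amber flask in a clear beaker with its neck toward -x, the small balance with its blue button to the left, and the cork ring beside a wire rack. I'll take precise points and a look at the ring's surroundings.

```bash
python3 - <<'E'
from h import *
t=grab('top'); s=grab('scene'); f=s['frame']
cv2.imwrite('pics/crop2.png',cv2.resize(f[195:315,285:405],None,fx=5,fy=5,interpolation=cv2.INTER_CUBIC))
def bl(d,lo,hi,box):
    x0,y0,x1,y1=box; m=cv2.inRange(cv2.cvtColor(d['frame'],cv2.COLOR_BGR2HSV),lo,hi)[y0:y1,x0:x1]
    n,l,st,c=cv2.connectedComponentsWithStats(m); i=1+np.argmax(st[1:,4]); return c[i]+[x0,y0],st[i].tolist()
B=(95,120,60),(130,255,255); R=(5,70,60),(20,255,255)
def pair(n,c,bt,bs,z):
    a,_=bl(t,*c,bt); b,sb=bl(s,*c,bs)
    P,e=two(ray(t,*a),ray(s,*b)); print(n,a.round(1),b.round(1),sb,'tri',P.round(1),'gap',round(e,1),'top-plane',plane(t,*a,z).round(1),'sc-plane',plane(s,*b,z).round(1))
pair('ring',R,(366,180,405,212),(332,236,366,262),15)
pair('stop',B,(170,205,195,220),(185,165,215,195),120)
pair('btn',B,(220,188,234,202),(226,190,250,208),36)
pair('pan',((95,20,60),(130,110,220)),(215,145,262,190),(225,170,262,205),39)
pair('tube',((5,150,150),(15,255,255)),(345,175,366,195),(315,205,335,222),110)
a,_=bl(t,(3,90,40),(20,255,255),(165,180,200,220))
for p in [(183.0,199.4)]: print('bulb',plane(t,*p,36).round(1))
# corners of wire rack
for p in [(411,205),(376,205),(346,209),(411,217)]: print('wire',p,plane(t,*p,0).round(0),plane(t,*p,80).round(0))
E
```

```text
ring [384.6 196.1] [348.7 249.5] [7, 4, 21, 19, 247] tri [ 483.3 -352.    15.6] gap 4.0 top-plane [ 484.4 -354.    15. ] sc-plane [ 482.4 -350.4   15. ]
stop [182.6 213.7] [194.5 174.5] [9, 9, 2, 2, 4] tri [414.6 389.5 126.8] gap 2.5 top-plane [415.7 389.9 120. ] sc-plane [421.4 398.6 120. ]
btn [226.6 194.2] [230.5 191.5] [4, 1, 2, 2, 4] tri [489.8 242.2  48.5] gap 3.9 top-plane [492.2 241.9  36. ] sc-plane [502.2 255.3  36. ]
pan [235.7 168.2] [243.9 184.4] [13, 6, 13, 16, 114] tri [580.  217.4  49.7] gap 27.1 top-plane [590.4 207.7  39. ] sc-plane [583.3 237.   39. ]
tube [356.1 183.2] [326.6 213.3] [8, 6, 8, 6, 38] tri [ 521.4 -225.4  113.4] gap 2.3 top-plane [ 522.5 -227.2  110. ] sc-plane [ 524.6 -223.   110. ]
bulb [473.4 406.   36. ]
wire (411, 205) [ 451. -457.    0.] [ 446. -429.   80.]
wire (376, 205) [ 452. -324.    0.] [ 447. -303.   80.]
wire (346, 209) [ 437. -210.    0.] [ 432. -195.   80.]
wire (411, 217) [ 406. -455.    0.] [ 403. -427.   80.]
```

View pics/crop2.png

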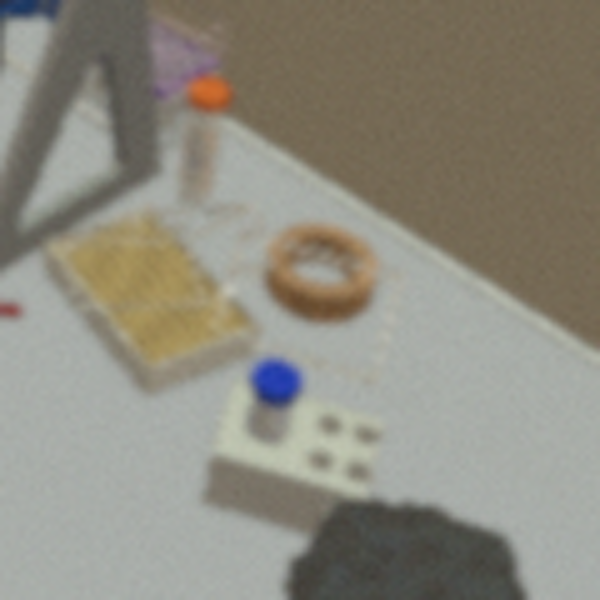

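The crop shows glasses frames and a wooden tray on the near side of the ring, with the tube about 130 mm to +y. The current tool yaw already puts the finger line along +y, so pinching the +y wall needs no twist. Checks: ring triangulates to z ≈ 15.6, button to pan is 104 mm (nominal 104.8), tube cap z ≈ 113.

```bash
cat >> h.py <<'E'
from scipy.spatial.transform import Rotation
def todo(p):
    s=robot.get_state(); R=Rotation.from_euler('xyz',s['eef_rot'],degrees=True).as_matrix()
    print('at',s['ee_pos'].round(1),'rot',s['eef_rot'].round(1),'tool shift cm',(R.T@(np.array(p)-s['ee_pos'])/10).round(2),'w',round(s['width'],1),'F',s['ft_force'].round(1),'t',s['clock'])
E
python3 -m pendant '[{"hand":0,"xyz":[0,0,-4.4],"twist":0},{"hand":0,"xyz":[0,0,-4.4],"twist":0},{"hand":0,"xyz":[0,0,-4.4],"twist":0},{"hand":0,"xyz":[-2.8,-4,0],"twist":0},{"hand":0,"xyz":[-2.8,-4,0],"twist":0},{"hand":0,"xyz":[-2.8,-4,0],"twist":0},{"hand":0,"xyz":[-2.8,-4,0],"twist":0},{"hand":0,"xyz":[-2.8,-4,0],"twist":0},{"hand":0,"xyz":[-2.8,-4,0],"twist":0},{"hand":0,"xyz":[-2.8,-4,0],"twist":0}]'
python3 -m pendant '[{"hand":0,"xyz":[-2.8,-4,0],"twist":0},{"hand":0,"xyz":[-2.8,-4,0],"twist":0},{"hand":0,"xyz":[-2.8,-4,0],"twist":0},{"hand":0,"xyz":[-2.8,-4,0],"twist":0},{"hand":0,"xyz":[-2.8,-4,0],"twist":0},{"hand":0,"xyz":[-2.8,-4,0],"twist":0},{"hand":0,"xyz":[-2.8,-4,0],"twist":0},{"hand":0,"xyz":[-2.8,-4,0],"twist":0},{"hand":0,"xyz":[-2.8,-4,0],"twist":0},{"hand":0,"xyz":[-2.8,-4,0],"twist":0}]'
python3 -c "
from h import *
todo([492.8,-318.8,100])"
```

```text
clock: 1.25
ee_pos: [281.4, 278.0, 363.3]
eef_rot: [180.0, 0.0, 164.5]
ft_force: [1.4, 0.1, 1.0]
width: 42.6
grasp_force: 0.0
clock: 2.25
ee_pos: [443.9, -183.0, 363.4]
eef_rot: [-180.0, 0.0, 164.4]
ft_force: [1.2, -0.5, 0.2]
width: 42.6
grasp_force: 0.0
at [ 443.9 -183.   363.4] rot [-180.     0.   164.4] tool shift cm [ -8.34 -11.76  26.35] w 42.6 F [ 1.2 -0.5  0.2] t 2.25
```

```bash
python3 -m pendant '[{"hand":0,"xyz":[-2.8,-3.9,0],"twist":0},{"hand":0,"xyz":[-2.8,-3.9,0],"twist":0},{"hand":0,"xyz":[-2.75,-3.95,0],"twist":0},{"hand":0,"xyz":[0,0,5],"twist":0},{"hand":0,"xyz":[0,0,5],"twist":0},{"hand":0,"xyz":[0,0,5],"twist":0},{"hand":0,"xyz":[0,0,5],"twist":0},{"hand":0,"xyz":[0,0,5],"twist":0},{"hand":0,"xyz":[0,0,4],"twist":0},{"hand":0,"xyz":[0,0,2],"twist":0}]'
python3 - <<'E'
from h import *
t=grab('top');s=grab('scene')
o=np.hstack([cv2.resize(t['frame'][160:230,345:425],None,fx=5,fy=5),cv2.resize(s['frame'][205:275,310:390],None,fx=5,fy=5)])
cv2.imwrite('pics/near1.png',o); todo([492.8,-318.8,6])
E
```

```text
clock: 3.25
ee_pos: [490.0, -314.2, 48.4]
eef_rot: [179.8, -0.4, 164.4]
ft_force: [0.8, 0.5, 0.0]
width: 42.5
grasp_force: 0.0
at [ 489.9 -314.1   49. ] rot [179.8  -0.4 164.4] tool shift cm [-0.44 -0.39  4.3 ] w 42.7 F [0.5 0.9 0.6] t 3.35
```

View pics/near1.png

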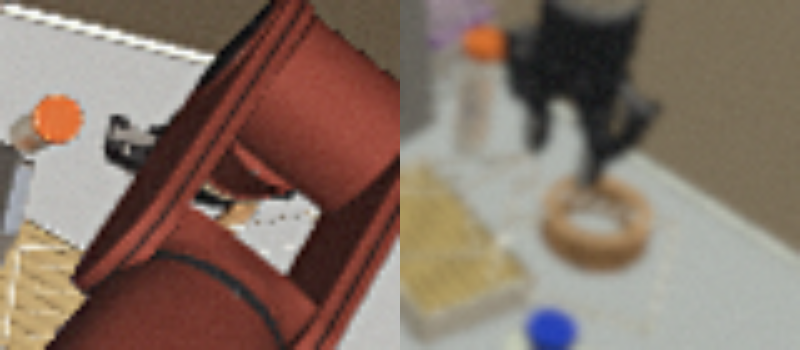

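The scene view on the right shows the inner finger over the bore and the outer one beyond the +y wall, so I'll descend and close.

```bash
python3 -m pendant '[{"hand":0,"xyz":[-0.4,-0.4,1],"twist":0},{"hand":0,"xyz":[0,0,1.5],"twist":0},{"hand":0,"xyz":[0,0,1.2],"twist":0},{"hand":0,"xyz":[0,0,0.5],"twist":0},{"hand":-1,"xyz":[0,0,0],"twist":0},{"hand":-1,"xyz":[0,0,0],"twist":0},{"hand":-1,"xyz":[0,0,0],"twist":0},{"hand":-1,"xyz":[0,0,0],"twist":0},{"hand":-1,"xyz":[0,0,0],"twist":0},{"hand":-1,"xyz":[0,0,0],"twist":0}]'
python3 -c "
from h import *
todo([492.8,-318.8,6])"
```

```text
clock: 4.35
ee_pos: [495.6, -321.4, 11.6]
eef_rot: [-180.0, 0.0, 164.4]
ft_force: [-0.0, 0.5, 1.2]
width: 14.6
grasp_force: 62.0
at [ 495.6 -321.4   11.6] rot [-180.     0.   164.4] tool shift cm [0.34 0.18 0.56] w 14.6 F [-0.   0.5  1.2] t 4.35
```

```bash
python3 -m pendant '[{"hand":-1,"xyz":[0,0,-1.5],"twist":0},{"hand":-1,"xyz":[0,0,-4],"twist":0},{"hand":-1,"xyz":[0,0,-5],"twist":0},{"hand":-1,"xyz":[0,0,-5],"twist":0},{"hand":-1,"xyz":[0,0,-5],"twist":0},{"hand":-1,"xyz":[0,0,-5],"twist":0},{"hand":-1,"xyz":[0,0,-5],"twist":0},{"hand":-1,"xyz":[0,0,-5],"twist":0},{"hand":-1,"xyz":[2.6,3.65,-1],"twist":0},{"hand":-1,"xyz":[2.6,3.65,0],"twist":0}]'
python3 -m pendant '[{"hand":-1,"xyz":[2.6,3.65,0],"twist":0},{"hand":-1,"xyz":[2.6,3.65,0],"twist":0},{"hand":-1,"xyz":[2.6,3.65,0],"twist":0},{"hand":-1,"xyz":[2.6,3.65,0],"twist":0},{"hand":-1,"xyz":[2.6,3.65,0],"twist":0},{"hand":-1,"xyz":[2.6,3.65,0],"twist":0},{"hand":-1,"xyz":[2.6,3.65,0],"twist":0},{"hand":-1,"xyz":[2.6,3.65,0],"twist":0},{"hand":-1,"xyz":[0,3,0],"twist":0},{"hand":-1,"xyz":[-2,3,0],"twist":0}]'
python3 -c "
from h import *
todo([603,240,51])"
```

```text
clock: 5.35
ee_pos: [465.3, -237.3, 381.0]
eef_rot: [-179.9, 0.4, 164.3]
ft_force: [0.3, 1.2, -0.8]
width: 14.5
grasp_force: 62.1
clock: 6.35
ee_pos: [376.9, 154.6, 378.8]
eef_rot: [179.9, 0.2, 164.6]
ft_force: [0.8, -1.1, 0.1]
width: 14.6
grasp_force: 62.1
at [376.9 154.6 378.8] rot [179.9   0.2 164.6] tool shift cm [-19.4   14.17  32.88] w 14.6 F [ 0.8 -1.1  0.1] t 6.35
```

```bash
python3 -m pendant '[{"hand":-1,"xyz":[-3.9,2.8,0],"twist":0},{"hand":-1,"xyz":[-3.9,2.8,0],"twist":0},{"hand":-1,"xyz":[-3.9,2.8,0],"twist":0},{"hand":-1,"xyz":[-3.9,2.8,0],"twist":0},{"hand":-1,"xyz":[-3.8,2.9,0],"twist":0},{"hand":-1,"xyz":[0,0,4.5],"twist":0},{"hand":-1,"xyz":[0,0,5],"twist":0},{"hand":-1,"xyz":[0,0,5],"twist":0},{"hand":-1,"xyz":[0,0,5],"twist":0},{"hand":-1,"xyz":[0,0,4.5],"twist":0}]'
python3 -c "
from h import *
todo([603,240,51])"
```

```text
clock: 7.35
ee_pos: [602.4, 236.1, 134.9]
eef_rot: [-180.0, -0.0, 164.4]
ft_force: [-0.2, -0.4, -0.5]
width: 14.5
grasp_force: 62.1
at [602.4 236.1 134.9] rot [-180.    -0.   164.4] tool shift cm [0.05 0.39 8.39] w 14.5 F [-0.2 -0.4 -0.5] t 7.35
```

```bash
python3 -m pendant '[{"hand":-1,"xyz":[0,0.2,2],"twist":0},{"hand":-1,"xyz":[0,0.2,2],"twist":0},{"hand":-1,"xyz":[0,0,1.5],"twist":0},{"hand":-1,"xyz":[0,0,0.8],"twist":0},{"hand":-1,"xyz":[0,0,0],"twist":0},{"hand":-1,"xyz":[0,0,0],"twist":0},{"hand":-1,"xyz":[0,0,0],"twist":0},{"hand":-1,"xyz":[0,0,0],"twist":0},{"hand":-1,"xyz":[0,0,0],"twist":0},{"hand":-1,"xyz":[0,0,0],"twist":0}]'
python3 -c "
from h import *
todo([603,240,51])"
```

```text
clock: 8.35
ee_pos: [604.4, 240.1, 73.7]
eef_rot: [180.0, 0.0, 164.4]
ft_force: [-1.5, -0.4, 0.3]
width: 14.5
grasp_force: 62.2
at [604.4 240.1  73.7] rot [180.    0.  164.4] tool shift cm [ 0.13 -0.05  2.27] w 14.5 F [-1.5 -0.4  0.3] t 8.35
```

```bash
python3 -m pendant '[{"hand":-1,"xyz":[0.1,0,0.8],"twist":0},{"hand":-1,"xyz":[0,0,0.6],"twist":0},{"hand":-1,"xyz":[0,0,0.4],"twist":0},{"hand":-1,"xyz":[0,0,0.2],"twist":0},{"hand":-1,"xyz":[0,0,0.1],"twist":0},{"hand":-1,"xyz":[0,0,0.1],"twist":0},{"hand":-1,"xyz":[0,0,0.1],"twist":0},{"hand":-1,"xyz":[0,0,0],"twist":0},{"hand":-1,"xyz":[0,0,0],"twist":0},{"hand":-1,"xyz":[0,0,0],"twist":0}]'
```

```text
clock: 9.35
ee_pos: [603.4, 240.4, 50.6]
eef_rot: [180.0, 0.0, 164.4]
ft_force: [0.2, -0.3, 0.6]
width: 14.7
grasp_force: 62.2
```

```bash
python3 -m pendant '[{"hand":-1,"xyz":[0,0,0.1],"twist":0},{"hand":-1,"xyz":[0,0,0],"twist":0},{"hand":-0.2,"xyz":[0,0,0],"twist":0},{"hand":-0.2,"xyz":[0,0,0],"twist":0},{"hand":-0.2,"xyz":[0,0,0],"twist":0},{"hand":-0.2,"xyz":[0,0,0],"twist":0},{"hand":-0.2,"xyz":[0,0,-2],"twist":0},{"hand":-0.2,"xyz":[0,0,-4],"twist":0},{"hand":-0.2,"xyz":[0,0,-3],"twist":0},{"hand":-1,"xyz":[0,0,0],"twist":0}]'
python3 -c "
from h import *
todo([492.2,241.9,80])
s=grab('scene');t=grab('top')
o=np.hstack([cv2.resize(t['frame'][140:220,200:280],None,fx=5,fy=5),cv2.resize(s['frame'][150:230,200:280],None,fx=5,fy=5)])
cv2.imwrite('pics/ring1.png',o)"
```

```text
clock: 10.35
ee_pos: [606.7, 241.4, 145.5]
eef_rot: [179.7, 0.5, 164.4]
ft_force: [1.0, -0.4, 0.8]
width: 20.8
grasp_force: 0.0
at [606.7 241.4 145.5] rot [179.7   0.5 164.4] tool shift cm [11.1  -3.06  6.44] w 20.8 F [ 1.  -0.4  0.8] t 10.35
```

View pics/ring1.png

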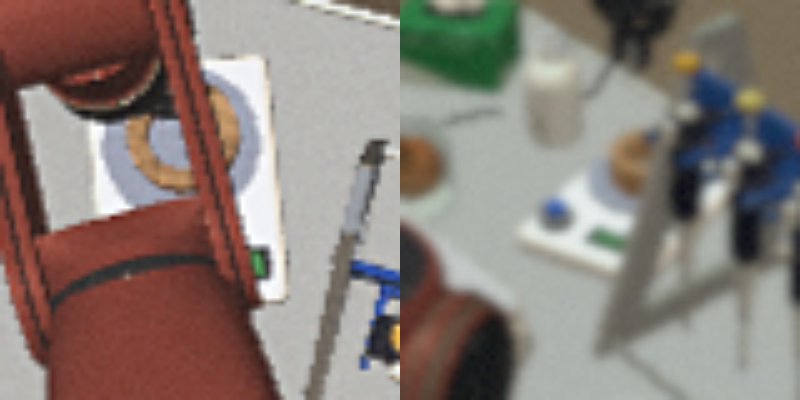

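```bash
python3 -m pendant '[{"hand":-1,"xyz":[3.7,-1,0],"twist":0},{"hand":-1,"xyz":[3.7,-1,0],"twist":0},{"hand":-1,"xyz":[3.6,-1,0],"twist":0},{"hand":-1,"xyz":[0,0,3],"twist":0},{"hand":-1,"xyz":[0,0,3],"twist":0},{"hand":-1,"xyz":[0,0,1.5],"twist":0},{"hand":-1,"xyz":[0,0,1],"twist":0},{"hand":-1,"xyz":[0,0,0],"twist":0},{"hand":-1,"xyz":[0,0,0],"twist":0},{"hand":-1,"xyz":[0,0,0],"twist":0}]'
python3 -c "
from h import *
todo([492.2,241.9,40])"
```

```text
clock: 11.45
ee_pos: [490.3, 241.3, 55.5]
eef_rot: [179.9, 0.1, 164.4]
ft_force: [0.3, -0.5, 0.4]
width: 0.1
grasp_force: 0.0
at [490.3 241.3  55.5] rot [1.799e+02 1.000e-01 1.644e+02] tool shift cm [-0.16  0.11  1.55] w 0.1 F [ 0.3 -0.5  0.4] t 11.45
```

```bash
python3 -m pendant '[{"hand":-1,"xyz":[-0.1,0,0.4],"twist":0},{"hand":-1,"xyz":[0,0,0.3],"twist":0},{"hand":-1,"xyz":[0,0,0.3],"twist":0},{"hand":-1,"xyz":[0,0,0.3],"twist":0},{"hand":-1,"xyz":[0,0,0.2],"twist":0},{"hand":-1,"xyz":[0,0,0.1],"twist":0},{"hand":-1,"xyz":[0,0,0],"twist":0},{"hand":-1,"xyz":[0,0,0],"twist":0},{"hand":-1,"xyz":[0,0,0],"twist":0},{"hand":-1,"xyz":[0,0,0],"twist":0}]'
```

```text
clock: 12.45
ee_pos: [491.9, 241.3, 45.1]
eef_rot: [180.0, 0.1, 164.5]
ft_force: [-18.7, -8.1, 50.4]
width: 0.2
grasp_force: 25.2
```

```bash
python3 -m pendant '[{"hand":-1,"xyz":[0,0,-0.5],"twist":0},{"hand":-1,"xyz":[0,0,-0.5],"twist":0},{"hand":-1,"xyz":[0,0,-1],"twist":0},{"hand":-1,"xyz":[0,0,-2],"twist":0},{"hand":-1,"xyz":[-0.0,4,-1],"twist":0},{"hand":-1,"xyz":[0,4,0],"twist":0},{"hand":-1,"xyz":[0,4,0],"twist":0},{"hand":-1,"xyz":[0,0,0],"twist":0},{"hand":-1,"xyz":[0,0,0],"twist":0},{"hand":-1,"xyz":[0,0,0],"twist":0}]'
python3 - <<'E'
from h import *
s=grab('scene');t=grab('top'); todo([492,242,60])
o=np.hstack([cv2.resize(t['frame'][180:210,210:250],None,fx=10,fy=10,interpolation=cv2.INTER_CUBIC),cv2.resize(s['frame'][176:206,211:251],None,fx=10,fy=10,interpolation=cv2.INTER_CUBIC)])
cv2.imwrite('pics/btn.png',o)
E
```

```text
clock: 13.45
ee_pos: [521.5, 355.4, 87.4]
eef_rot: [-179.9, -0.1, 164.4]
ft_force: [-0.6, -0.3, -0.2]
width: 0.0
grasp_force: 0.0
at [521.9 355.2  87.9] rot [-1.799e+02 -1.000e-01  1.644e+02] tool shift cm [ -0.17 -11.7    2.8 ] w 0.2 F [0.6 0.4 0.6] t 13.55
```

View pics/btn.png

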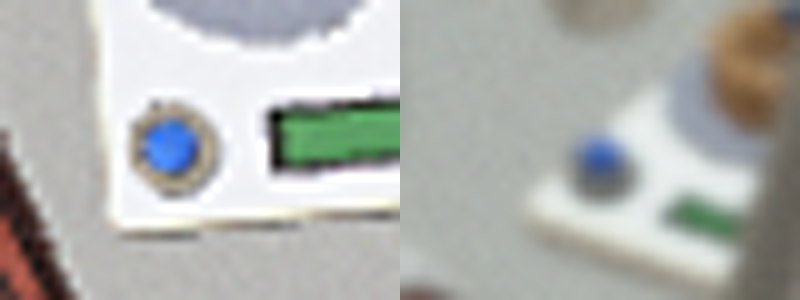

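The grey housing is a raised ring, about 30 mm across, and the blue cap at top-view (227.1,194.4) and scene (231.1,191.3) stands out of it. The 50 N could mean the cap bottomed or the finger hit the housing, so I'll refine the position and press again reading the force profile.

```bash
python3 - <<'E'
from h import *
s=grab('scene');t=grab('top')
print(two(ray(t,227.1,194.4),ray(s,231.1,191.3)))
for z in(40,45,50):print(z,plane(t,227.1,194.4,z).round(1),plane(t,227.5,195,z).round(1),plane(s,231.1,191.3,z).round(1))
todo([492,242,60])
E
python3 -m pendant '[{"hand":-1,"xyz":[0,-4,0],"twist":0},{"hand":-1,"xyz":[0,-4,0],"twist":0},{"hand":-1,"xyz":[-0.1,-3.7,0],"twist":0},{"hand":-1,"xyz":[-0.1,0,1.5],"twist":0},{"hand":-1,"xyz":[0,0,1.3],"twist":0},{"hand":-1,"xyz":[0,0,0.5],"twist":0},{"hand":-1,"xyz":[0,0,0.3],"twist":0},{"hand":-1,"xyz":[0,0,0],"twist":0},{"hand":-1,"xyz":[0,0,0],"twist":0},{"hand":-1,"xyz":[0,0,0],"twist":0}]'
```

```text
(array([489.49376144, 239.5224196 ,  50.83261699]), np.float64(1.965879536764301))
40 [491.1 239.8  40. ] [488.9 238.2  40. ] [500.8 250.3  40. ]
45 [490.7 239.3  45. ] [488.4 237.8  45. ] [495.3 245.7  45. ]
50 [490.2 238.8  50. ] [488.  237.3  50. ] [489.8 241.1  50. ]
at [522.3 355.4  88.3] rot [-180.    -0.   164.4] tool shift cm [ -0.14 -11.73   2.83] w 0.3 F [-0.4  0.2 -0.4] t 13.65
clock: 14.65
ee_pos: [493.2, 243.7, 52.7]
eef_rot: [180.0, 0.0, 164.5]
ft_force: [0.2, -0.3, -0.1]
width: 0.1
grasp_force: 0.0
```

```bash
python3 -m pendant '[{"hand":-1,"xyz":[0.2,-0.45,0],"twist":0},{"hand":-1,"xyz":[0,0,0],"twist":0},{"hand":-1,"xyz":[0,0,0.2],"twist":0},{"hand":-1,"xyz":[0,0,0.2],"twist":0},{"hand":-1,"xyz":[0,0,0.1],"twist":0},{"hand":-1,"xyz":[0,0,0],"twist":0},{"hand":-1,"xyz":[0,0,0],"twist":0},{"hand":-1,"xyz":[0,0,0],"twist":0},{"hand":-1,"xyz":[0,0,0],"twist":0},{"hand":-1,"xyz":[0,0,0],"twist":0}]'
```

```text
clock: 15.65
ee_pos: [489.8, 239.3, 47.4]
eef_rot: [180.0, 0.0, 164.4]
ft_force: [-1.6, -1.8, 2.8]
width: -0.0
grasp_force: 1.6
```

```bash
python3 -m pendant '[{"hand":-1,"xyz":[0,0,0.1],"twist":0},{"hand":-1,"xyz":[0,0,0.1],"twist":0},{"hand":-1,"xyz":[0,0,0.1],"twist":0},{"hand":-1,"xyz":[0,0,0],"twist":0},{"hand":-1,"xyz":[0,0,0],"twist":0},{"hand":-1,"xyz":[0,0,0],"twist":0},{"hand":-1,"xyz":[0,0,0],"twist":0},{"hand":-1,"xyz":[0,0,0],"twist":0},{"hand":-1,"xyz":[0,0,0],"twist":0},{"hand":-1,"xyz":[0,0,0],"twist":0}]'
```

```text
clock: 16.65
ee_pos: [489.9, 239.3, 45.8]
eef_rot: [-180.0, 0.0, 164.4]
ft_force: [-6.4, -4.6, 15.5]
width: 0.1
grasp_force: 7.8
```

Spring force of 2.8 N at 47.4 mm and a hard stop near 45.5 mm show the button bottoms. I'll press a little further, release, and go to the flask.

```bash
python3 -m pendant '[{"hand":-1,"xyz":[0,0,0.1],"twist":0},{"hand":-1,"xyz":[0,0,0.1],"twist":0},{"hand":-1,"xyz":[0,0,0],"twist":0},{"hand":-1,"xyz":[0,0,0],"twist":0},{"hand":-1,"xyz":[0,0,-0.5],"twist":0},{"hand":-1,"xyz":[0,0,-1],"twist":0},{"hand":-1,"xyz":[0,0,-4],"twist":0},{"hand":-1,"xyz":[0,0,-5],"twist":0},{"hand":0.3,"xyz":[0,0,-5],"twist":0},{"hand":0.3,"xyz":[0,0,-2],"twist":0}]'
python3 - <<'E'
from h import *
t=grab('top'); f=t['frame']; hsv=cv2.cvtColor(f,cv2.COLOR_BGR2HSV)
for n,lo,hi in(('amber',(3,90,40),(20,255,255)),('blue',(95,120,60),(130,255,255))):
    m=np.zeros(f.shape[:2],np.uint8); m[183:220,165:200]=cv2.inRange(hsv,lo,hi)[183:220,165:200]
    if n=='amber':
        m[207:]=0; c=max(cv2.findContours(m,0,cv2.CHAIN_APPROX_NONE)[0],key=len); (u,v),r=cv2.minEnclosingCircle(c); print(u,v,r,len(c)); B=plane(t,u,v,36)
    else:
        y,x=np.nonzero(m); S=plane(t,x.mean(),y.mean(),122); print(x.mean(),y.mean(),len(x))
d=S-B; print(B,S,np.linalg.norm(d),np.degrees(np.arctan2(d[1],d[0])),'neck',B+d*83/105)
k=B+d*83/105; todo([k[0],k[1],200])
E
```

```text
clock: 17.65
ee_pos: [492.0, 240.3, 223.2]
eef_rot: [179.7, 0.4, 164.4]
ft_force: [0.1, 0.7, 1.2]
width: 28.6
grasp_force: 0.0
187.8871612548828 193.62062072753906 15.371917724609375 92
182.61111111111111 213.66666666666666 18
[495.12309612 387.93479445  36.        ] [415.65131357 389.46943665 122.        ] 117.10729844335195 178.89372565937865 neck [432.3025442  389.14789257 103.98095238]
at [492.9 240.6 225.1] rot [179.6   0.5 164.4] tool shift cm [ 9.85 12.67  2.5 ] w 35.8 F [0.9 0.6 2. ] t 17.7
```

```bash
python3 -m pendant '[{"hand":0.3,"xyz":[2.6,3.24,0],"twist":0},{"hand":0.3,"xyz":[2.6,3.24,0],"twist":0},{"hand":0.3,"xyz":[2.6,3.24,0],"twist":0},{"hand":0.3,"xyz":[2.6,3.24,0],"twist":0},{"hand":0.3,"xyz":[0,0,0],"twist":-7.85},{"hand":0.3,"xyz":[0,0,0],"twist":-7.85},{"hand":0.3,"xyz":[0,0,0],"twist":-7.85},{"hand":0.3,"xyz":[0,0,0],"twist":-7.85},{"hand":0.3,"xyz":[0,0,3],"twist":0},{"hand":0.3,"xyz":[0,0,3],"twist":0}]'
python3 - <<'E'
from h import *
s=grab('scene');t=grab('top'); todo([427.6,393.3,86])
o=np.hstack([cv2.resize(t['frame'][175:235,150:210],None,fx=6,fy=6,interpolation=cv2.INTER_CUBIC),cv2.resize(s['frame'][145:205,170:230],None,fx=6,fy=6,interpolation=cv2.INTER_CUBIC)])
cv2.imwrite('pics/flask1.png',o)
E
```

```text
clock: 18.7
ee_pos: [424.8, 392.7, 157.2]
eef_rot: [179.9, 0.1, -164.2]
ft_force: [0.2, 0.2, -0.6]
width: 55.4
grasp_force: 0.0
at [421.2 390.  151.9] rot [-179.8   -0.5 -164.2] tool shift cm [-0.77  0.16  6.58] w 55.7 F [-0.  -0.4 -0. ] t 18.8
```

View pics/flask1.png

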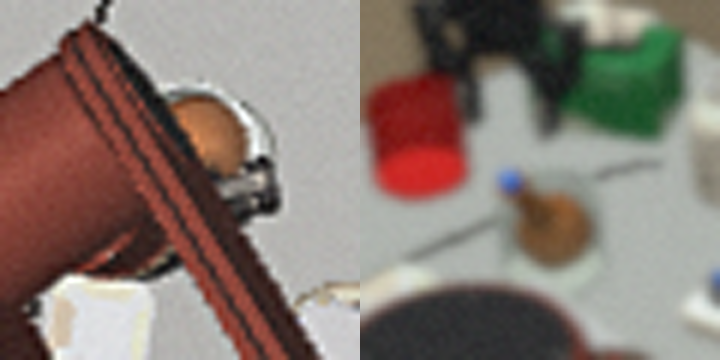

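The fingers straddle the stopper, scene (195,175). I'll correct, descend and then check before closing.

```bash
python3 -m pendant '[{"hand":0.3,"xyz":[-0.7,0.15,0],"twist":0},{"hand":0.3,"xyz":[0,0,2.2],"twist":0},{"hand":0.3,"xyz":[0,0,2],"twist":0},{"hand":0.3,"xyz":[0,0,1.5],"twist":0},{"hand":0.3,"xyz":[0,0,0.8],"twist":0},{"hand":0.3,"xyz":[0,0,0],"twist":0},{"hand":0.3,"xyz":[0,0,0],"twist":0},{"hand":0.3,"xyz":[0,0,0],"twist":0},{"hand":0.3,"xyz":[0,0,0],"twist":0},{"hand":0.3,"xyz":[0,0,0],"twist":0}]'
python3 - <<'E'
from h import *
s=grab('scene'); todo([427.6,393.3,86])
cv2.imwrite('pics/flask2.png',cv2.resize(s['frame'][150:200,175:225],None,fx=9,fy=9,interpolation=cv2.INTER_CUBIC))
E
```

```text
clock: 19.8
ee_pos: [431.0, 395.7, 93.0]
eef_rot: [180.0, 0.1, -164.2]
ft_force: [0.7, 0.0, 1.1]
width: 55.3
grasp_force: 0.0
at [430.9 395.6  92.8] rot [ 180.     0.  -164.2] tool shift cm [ 0.38 -0.13  0.68] w 55.5 F [-0.1 -0.2  0.5] t 19.85
```

View pics/flask2.png

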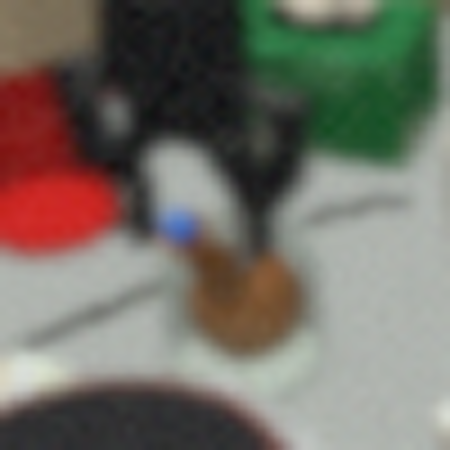

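The neck sits between the two fingers, at crop (140,225) and (262,235). Small correction, then close.

```bash
python3 -m pendant '[{"hand":0.3,"xyz":[0.4,-0.1,0.5],"twist":0},{"hand":0.3,"xyz":[0,0,0],"twist":0},{"hand":-1,"xyz":[0,0,0],"twist":0},{"hand":-1,"xyz":[0,0,0],"twist":0},{"hand":-1,"xyz":[0,0,0],"twist":0},{"hand":-1,"xyz":[0,0,0],"twist":0},{"hand":-1,"xyz":[0,0,0],"twist":0},{"hand":-1,"xyz":[0,0,0],"twist":0},{"hand":-1,"xyz":[0,0,0],"twist":0},{"hand":-1,"xyz":[0,0,0],"twist":0}]'
```

```text
clock: 20.85
ee_pos: [427.1, 393.4, 87.5]
eef_rot: [180.0, 0.0, -164.2]
ft_force: [-2.0, -0.7, 2.5]
width: 22.5
grasp_force: 58.5
```

```bash
python3 -m pendant '[{"hand":-1,"xyz":[0,0,-0.5],"twist":0},{"hand":-1,"xyz":[0.1,0,-0.7],"twist":0},{"hand":-1,"xyz":[0.2,0,-1],"twist":0},{"hand":-1,"xyz":[0,0,-1.5],"twist":0},{"hand":-1,"xyz":[0,0,-2],"twist":0},{"hand":-1,"xyz":[0,0,-2],"twist":0},{"hand":-1,"xyz":[0,0,-2],"twist":0},{"hand":-1,"xyz":[0,0,-2],"twist":0},{"hand":-1,"xyz":[0,0,-1.5],"twist":0},{"hand":-1,"xyz":[0,0,0],"twist":0}]'
python3 - <<'E'
from h import *
s=grab('scene');t=grab('top'); todo([427,393,220])
f=s['frame']; 
cv2.imwrite('pics/lift.png',np.hstack([cv2.resize(f[120:210,165:265],None,fx=4,fy=4,interpolation=cv2.INTER_CUBIC),cv2.resize(t['frame'][145:235,160:260],None,fx=4,fy=4,interpolation=cv2.INTER_CUBIC)]))
hs=cv2.cvtColor(f,cv2.COLOR_BGR2HSV)
m=np.zeros(f.shape[:2],np.uint8); m[110:215,150:240]=cv2.inRange(hs,(3,90,40),(20,255,255))[110:215,150:240]
n,l,st,c=cv2.connectedComponentsWithStats(m); print([(st[i].tolist(),c[i].round(1).tolist()) for i in range(1,n) if st[i,4]>15])
E
```

```text
clock: 21.85
ee_pos: [425.6, 393.6, 223.1]
eef_rot: [179.9, 0.3, -164.2]
ft_force: [0.4, 0.6, -0.3]
width: 22.3
grasp_force: 58.7
at [424.2 392.5 219.5] rot [ 180.     0.  -164.2] tool shift cm [-0.28 -0.03 -0.05] w 23.0 F [-0.6 -0.1 -1.2] t 21.95
[([179, 110, 19, 6, 90], [187.8, 112.1]), ([190, 152, 15, 14, 125], [198.2, 159.0]), ([170, 157, 17, 9, 41], [175.9, 159.3]), ([150, 163, 14, 6, 30], [157.2, 164.6]), ([193, 200, 25, 15, 185], [208.1, 209.6]), ([150, 203, 25, 12, 213], [159.1, 209.3])]
```

```bash
python3 - <<'E'
from h import *
s=grab('scene'); st=robot.get_state(); R=Rotation.from_euler('xyz',st['eef_rot'],degrees=True).as_matrix()
g=st['ee_pos']-19*R[:,2]
o,r=ray(s,197.5,159); nrm=R[:,1]
p=o+r*((g-o)@nrm)/(r@nrm); d=p-g
print(p,'dist',np.linalg.norm(d),'tilt',np.degrees(np.arctan2(-(d@R[:,0]),-d[2])))
L=R[:,0]
for z in(150,160,168,175): print(z,plane(s,197.5,159,z).round(1))
pan=np.array([590.4,207.7]);todo([*pan,220])
E
```

```text
[452.72922215 400.44174385 186.84662966] dist 58.931847292549854 tilt 30.73616566579767
150 [498.2 447.4 150. ]
160 [485.9 434.7 160. ]
168 [476.  424.5 168. ]
175 [467.4 415.5 175. ]
at [423.8 392.2 218.5] rot [-1.800e+02 -1.000e-01 -1.642e+02] tool shift cm [-11.   -22.3   -0.15] w 22.9 F [-0.   0.6 -2.3] t 22.0
```

View pics/lift.png

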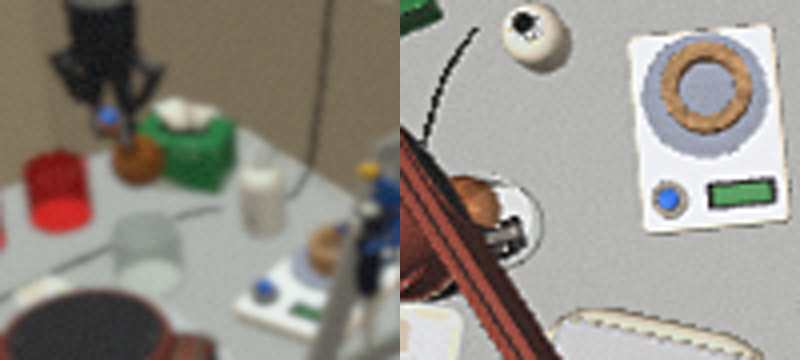

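Flask held, beaker still upright at crop (148,250), ring on the pan at top-view (236,166), bulb at scene (199.1,159.6). I'll compute the tilt and ring centre.

```bash
python3 - <<'E'
from h import *
t=grab('top');s=grab('scene'); st=robot.get_state(); R=Rotation.from_euler('xyz',st['eef_rot'],degrees=True).as_matrix()
g=st['ee_pos']-19*R[:,2]
o,r=ray(s,199.1,159.6)
k=(g-o)@r; dd=np.linalg.norm(g-o-r*k); print('closest',dd)
for D in(80,83,87):
  for sg in(-1,1):
    if D>dd:
        d=o+r*(k+sg*np.sqrt(D*D-dd*dd))-g; print(D,d.round(1),'tool',(R.T@d).round(1))
f=t['frame']; m=np.zeros(f.shape[:2],np.uint8); m[150:190,215:258]=cv2.inRange(cv2.cvtColor(f,cv2.COLOR_BGR2HSV),(5,70,60),(20,255,255))[150:190,215:258]
c=max(cv2.findContours(m,0,cv2.CHAIN_APPROX_NONE)[0],key=len); (u,v),rad=cv2.minEnclosingCircle(c); M=cv2.moments(c); e=cv2.fitEllipse(c)
print(u,v,rad,e); print('ring',plane(t,e[0][0],e[0][1],54))
hs=cv2.cvtColor(f,cv2.COLOR_BGR2HSV); m[:]=0; m[150:190,215:258]=cv2.inRange(hs,(95,20,60),(130,110,220))[150:190,215:258]
c=np.vstack(cv2.findContours(m,0,cv2.CHAIN_APPROX_NONE)[0]); (u,v),rad=cv2.minEnclosingCircle(c); print('pan',u,v,rad,plane(t,u,v,39))
E
```

```text
closest 40.34308279183412
80 [-38.1 -70.2   4.6] tool [ 55.8 -57.2  -4.4]
80 [ 46.   15.7 -63.5] tool [-48.7   2.6  63.4]
83 [-40.2 -72.4   6.3] tool [ 58.4 -58.7  -6.1]
83 [ 48.1  17.9 -65.2] tool [-51.3   4.1  65.1]
87 [-42.9 -75.2   8.5] tool [ 61.8 -60.7  -8.3]
87 [ 50.9  20.7 -67.5] tool [-54.8   6.1  67.3]
236.03846740722656 166.11538696289062 11.300850868225098 ((236.13111877441406, 166.26004028320312), (21.20881462097168, 21.625951766967773), 148.65023803710938)
ring [595.34672241 205.24072079  54.        ]
pan 235.4114532470703 168.1927032470703 15.74209976196289 [590.42792759 208.98598885  39.        ]
```

```bash
python3 -m pendant '[{"hand":-1,"xyz":[0,0,-1],"twist":7.85},{"hand":-1,"xyz":[0,0,0],"twist":7.85},{"hand":-1,"xyz":[0,0,0],"twist":7.85},{"hand":-1,"xyz":[0,0,0],"twist":7.85},{"hand":-1,"xyz":[-2.4,-1.95,0],"twist":0},{"hand":-1,"xyz":[-2.4,-1.95,0],"twist":0},{"hand":-1,"xyz":[-2.4,-1.95,0],"twist":0},{"hand":-1,"xyz":[-2.4,-1.95,0],"twist":0},{"hand":-1,"xyz":[-2.4,-1.95,0],"twist":0},{"hand":-1,"xyz":[-2.4,-1.95,0],"twist":0}]'
python3 -m pendant '[{"hand":-1,"xyz":[-2.28,-1.87,0],"twist":0},{"hand":-1,"xyz":[0,0,0],"twist":0},{"hand":-1,"xyz":[0,0,1.5],"twist":0},{"hand":-1,"xyz":[0,0,1.5],"twist":0},{"hand":-1,"xyz":[0,0,1.5],"twist":0},{"hand":-1,"xyz":[0,0,1],"twist":0},{"hand":-1,"xyz":[0,0,0],"twist":0},{"hand":-1,"xyz":[0,0,0],"twist":0},{"hand":-1,"xyz":[0,0,0],"twist":0},{"hand":-1,"xyz":[0,0,0],"twist":0}]'
python3 - <<'E'
from h import *
todo([548.2,216.8,140])
t=grab('top');s=grab('scene'); print(robot.get_state()['q'].round(1))
for n,d,b in(('top',t,(150,215,195,258)),('scene',s,(140,215,200,275))):
    f=d['frame']; m=np.zeros(f.shape[:2],np.uint8); y0,x0,y1,x1=b
    m[y0:y1,x0:x1]=cv2.inRange(cv2.cvtColor(f,cv2.COLOR_BGR2HSV),(3,90,40),(20,255,255))[y0:y1,x0:x1]
    k,l,st,c=cv2.connectedComponentsWithStats(m); print(n,[(st[i].tolist(),c[i].round(1).tolist()) for i in range(1,k) if st[i,4]>10])
E
```

```text
clock: 23.1
ee_pos: [531.5, 239.9, 227.9]
eef_rot: [-179.9, -0.1, 164.4]
ft_force: [0.0, 0.1, -1.9]
width: 22.5
grasp_force: 58.9
clock: 24.1
ee_pos: [549.1, 217.3, 175.3]
eef_rot: [179.9, 0.1, 164.4]
ft_force: [-0.3, -0.1, -1.2]
width: 22.4
grasp_force: 58.8
at [549.1 217.3 175.3] rot [1.799e+02 1.000e-01 1.644e+02] tool shift cm [ 0.08 -0.07  3.53] w 22.4 F [-0.3 -0.1 -1.2] t 24.1
[ 13.9  10.5  96.2  -0.   73.3 -60.5]
top [([215, 150, 38, 45, 809], [232.0, 165.0])]
scene [([243, 160, 17, 28, 169], [248.6, 172.7])]
```

```bash
python3 -m pendant '[{"hand":-1,"xyz":[0.1,0,1],"twist":0},{"hand":-1,"xyz":[0,0,0.8],"twist":0},{"hand":-1,"xyz":[0,0,0.5],"twist":0},{"hand":-1,"xyz":[0,0,0.3],"twist":0},{"hand":-1,"xyz":[0,0,0.2],"twist":0},{"hand":-1,"xyz":[0,0,0.2],"twist":0},{"hand":-1,"xyz":[0,0,0],"twist":0},{"hand":-1,"xyz":[0,0,0],"twist":0},{"hand":-1,"xyz":[0,0,0],"twist":0},{"hand":-1,"xyz":[0,0,0],"twist":0}]'
```

```text
clock: 25.2
ee_pos: [547.6, 217.4, 144.5]
eef_rot: [180.0, 0.0, 164.4]
ft_force: [-0.3, 0.3, -2.3]
width: 22.3
grasp_force: 58.8
```

```bash
python3 -m pendant '[{"hand":-1,"xyz":[0,0,0.1],"twist":0},{"hand":-1,"xyz":[0,0,0.1],"twist":0},{"hand":-1,"xyz":[0,0,0.1],"twist":0},{"hand":-1,"xyz":[0,0,0.1],"twist":0},{"hand":-1,"xyz":[0,0,0.1],"twist":0},{"hand":-1,"xyz":[0,0,0],"twist":0},{"hand":-1,"xyz":[0,0,0],"twist":0},{"hand":-1,"xyz":[0,0,0],"twist":0},{"hand":-1,"xyz":[0,0,0],"twist":0},{"hand":-1,"xyz":[0,0,0],"twist":0}]'
```

```text
clock: 26.2
ee_pos: [547.5, 217.5, 139.6]
eef_rot: [180.0, 0.0, 164.4]
ft_force: [-2.8, 2.6, 4.5]
width: 22.7
grasp_force: 59.4
```

```bash
python3 -m pendant '[{"hand":-1,"xyz":[0,0,-0.1],"twist":0},{"hand":-1,"xyz":[0.2,0.15,0],"twist":0},{"hand":-1,"xyz":[0,0,0.1],"twist":0},{"hand":-1,"xyz":[0,0,0.1],"twist":0},{"hand":-1,"xyz":[0,0,0],"twist":0},{"hand":-1,"xyz":[0,0,0],"twist":0},{"hand":-1,"xyz":[0,0,0],"twist":0},{"hand":-1,"xyz":[0,0,0],"twist":0},{"hand":-1,"xyz":[0,0,0],"twist":0},{"hand":-1,"xyz":[0,0,0],"twist":0}]'
```

```text
clock: 27.2
ee_pos: [545.9, 219.3, 138.5]
eef_rot: [-180.0, -0.0, 164.4]
ft_force: [-4.4, 0.2, 5.2]
width: 22.7
grasp_force: 59.0
```

```bash
python3 -m pendant '[{"hand":-1,"xyz":[0,0,-0.1],"twist":0},{"hand":-1,"xyz":[0.2,-0.05,0],"twist":0},{"hand":-1,"xyz":[0,0,0.1],"twist":0},{"hand":-1,"xyz":[0,0,0.1],"twist":0},{"hand":-1,"xyz":[0,0,0],"twist":0},{"hand":-1,"xyz":[0,0,0],"twist":0},{"hand":-1,"xyz":[0,0,0],"twist":0},{"hand":-1,"xyz":[0,0,0],"twist":0},{"hand":-1,"xyz":[0,0,0],"twist":0},{"hand":-1,"xyz":[0,0,0],"twist":0}]'
```

```text
clock: 28.2
ee_pos: [543.6, 219.6, 137.8]
eef_rot: [180.0, -0.0, 164.4]
ft_force: [-4.2, 0.6, 4.9]
width: 22.5
grasp_force: 59.1
```

```bash
python3 -m pendant '[{"hand":-0.2,"xyz":[0,0,0],"twist":0},{"hand":-0.2,"xyz":[0,0,0],"twist":0},{"hand":-0.2,"xyz":[0,0,0],"twist":0},{"hand":-0.2,"xyz":[0,0,0],"twist":0},{"hand":-0.2,"xyz":[0,0,0],"twist":0},{"hand":-0.2,"xyz":[0,0,-2],"twist":0},{"hand":-0.2,"xyz":[0,0,-3],"twist":0},{"hand":-0.2,"xyz":[0,0,-3],"twist":0},{"hand":-0.2,"xyz":[0,0,-1],"twist":0},{"hand":-0.2,"xyz":[0,0,0],"twist":0}]'
python3 - <<'E'
from h import *
todo([0,0,0])
t=grab('top');s=grab('scene')
for n,d,b in(('top',t,(150,215,195,258)),('scene',s,(140,215,200,275))):
  f=d['frame']; y0,x0,y1,x1=b; hs=cv2.cvtColor(f,cv2.COLOR_BGR2HSV)
  for c_,lo,hi in(('amber',(3,90,40),(20,255,255)),('blue',(95,120,60),(130,255,255))):
    m=np.zeros(f.shape[:2],np.uint8); m[y0:y1,x0:x1]=cv2.inRange(hs,lo,hi)[y0:y1,x0:x1]
    k,l,st,c=cv2.connectedComponentsWithStats(m); print(n,c_,[(st[i].tolist(),c[i].round(1).tolist()) for i in range(1,k) if st[i,4]>2])
print('proj plane', plane(s,241,165,175))
E
```

```text
clock: 29.2
ee_pos: [545.0, 219.7, 229.1]
eef_rot: [179.9, 0.2, 164.4]
ft_force: [0.4, 0.4, -0.4]
width: 34.3
grasp_force: 0.0
at [545.  219.7 229.1] rot [179.9   0.2 164.4] tool shift cm [ 46.68 -35.84  22.69] w 34.3 F [ 0.4  0.4 -0.4] t 29.2
top amber [([215, 150, 37, 45, 765], [231.8, 165.3]), ([232, 177, 3, 4, 5], [233.0, 178.4])]
top blue [([228, 178, 4, 4, 13], [229.6, 179.4]), ([225, 192, 5, 3, 11], [226.7, 193.3])]
scene amber [([256, 160, 4, 2, 5], [257.6, 160.4]), ([253, 162, 7, 3, 12], [256.0, 163.2]), ([241, 167, 12, 21, 120], [246.2, 177.2])]
scene blue [([256, 165, 12, 19, 86], [262.5, 173.5]), ([271, 173, 4, 7, 19], [273.0, 175.6]), ([268, 187, 7, 4, 13], [271.7, 188.5]), ([230, 191, 2, 2, 4], [230.5, 191.5])]
proj plane [540.59165616 218.08082506 175.        ]
```

```bash
python3 -m pendant '[{"hand":0.8,"xyz":[0,0,0],"twist":8.2},{"hand":0.8,"xyz":[0,0,0],"twist":8.2},{"hand":0.8,"xyz":[0,0,0],"twist":8.2},{"hand":0.8,"xyz":[0,0,0],"twist":8.2},{"hand":0.8,"xyz":[0,0,0],"twist":8.2},{"hand":0.8,"xyz":[0,0,0],"twist":8.2},{"hand":0.8,"xyz":[0,0,0],"twist":8.2},{"hand":0.8,"xyz":[0,0,0],"twist":8.2},{"hand":0.8,"xyz":[0,0,0],"twist":8.2},{"hand":0.8,"xyz":[0,0,0],"twist":8.2}]'
python3 -m pendant '[{"hand":0.8,"xyz":[0,0,0],"twist":8.0},{"hand":0.8,"xyz":[0,0,0],"twist":0},{"hand":0.8,"xyz":[0,0,0],"twist":0},{"hand":0.8,"xyz":[0,0,0],"twist":0},{"hand":0.8,"xyz":[0,0,0],"twist":0},{"hand":0.8,"xyz":[0,0,0],"twist":0},{"hand":0.8,"xyz":[0,0,0],"twist":0},{"hand":0.8,"xyz":[0,0,0],"twist":0},{"hand":0.8,"xyz":[0,0,0],"twist":0},{"hand":0.8,"xyz":[0,0,0],"twist":0}]'
python3 - <<'E'
from h import *
todo([538.7,222.5,154]); t=grab('top')
print('stopper',plane(t,229.6,179.4,172).round(1))
f=t['frame']; hs=cv2.cvtColor(f,cv2.COLOR_BGR2HSV)
for c_,lo,hi in(('blue',(95,120,60),(130,255,255)),('pan',(95,20,60),(130,110,220))):
    m=np.zeros(f.shape[:2],np.uint8); m[150:195,215:258]=cv2.inRange(hs,lo,hi)[150:195,215:258]
    k,l,st,c=cv2.connectedComponentsWithStats(m); print(c_,[(st[i].tolist(),c[i].round(1).tolist()) for i in range(1,k) if st[i,4]>2])
E
```

```text
clock: 30.3
ee_pos: [542.7, 219.0, 224.5]
eef_rot: [-179.8, 0.1, 82.1]
ft_force: [0.3, 0.3, -0.3]
width: 77.0
grasp_force: 0.0
clock: 31.3
ee_pos: [543.9, 219.4, 227.4]
eef_rot: [180.0, -0.0, 74.4]
ft_force: [-0.5, 0.6, 0.1]
width: 76.4
grasp_force: 0.0
at [543.9 219.4 227.4] rot [180.   -0.   74.4] tool shift cm [ 0.16 -0.59  7.34] w 76.4 F [-0.5  0.6  0.1] t 31.3
stopper [530.5 219.3 172. ]
blue [([230, 178, 2, 4, 6], [230.5, 179.5]), ([225, 192, 5, 3, 12], [226.6, 193.2])]
pan [([243, 154, 9, 23, 70], [248.1, 165.7]), ([229, 179, 13, 5, 43], [235.9, 181.2])]
```

```bash
python3 -m pendant '[{"hand":0.8,"xyz":[0.05,-0.6,0],"twist":0},{"hand":0.8,"xyz":[0,0,2],"twist":0},{"hand":0.8,"xyz":[0,0,2],"twist":0},{"hand":0.8,"xyz":[0,0,1.5],"twist":0},{"hand":0.8,"xyz":[0,0,1],"twist":0},{"hand":0.8,"xyz":[0,0,0.8],"twist":0},{"hand":0.8,"xyz":[0,0,0],"twist":0},{"hand":0.8,"xyz":[0,0,0],"twist":0},{"hand":0.8,"xyz":[0,0,0],"twist":0},{"hand":0.8,"xyz":[0,0,0],"twist":0}]'
python3 -c "
from h import *
todo([590.7,208,154])"
```

```text
clock: 32.35
ee_pos: [538.8, 221.6, 155.2]
eef_rot: [179.9, -0.0, 74.4]
ft_force: [-0.3, 0.2, -0.0]
width: 77.2
grasp_force: 0.0
at [538.8 221.6 155.2] rot [179.9  -0.   74.4] tool shift cm [0.08 5.36 0.13] w 77.2 F [-0.3  0.2 -0. ] t 32.35
```

```bash
python3 -m pendant '[{"hand":0.8,"xyz":[0,0.5,0],"twist":0},{"hand":0.8,"xyz":[0.05,0.6,0],"twist":0},{"hand":0.8,"xyz":[0,0.6,0],"twist":0},{"hand":0.8,"xyz":[0,0.6,0],"twist":0},{"hand":0.8,"xyz":[0,0.6,0],"twist":0},{"hand":0.8,"xyz":[0,0.6,0],"twist":0},{"hand":0.8,"xyz":[0,0.6,0],"twist":0},{"hand":0.8,"xyz":[0,0.6,0],"twist":0},{"hand":0.8,"xyz":[0,0.4,0],"twist":0},{"hand":0.8,"xyz":[0,0.25,0],"twist":0}]'
python3 -m pendant '[{"hand":0.7,"xyz":[0,0,0],"twist":0},{"hand":0.6,"xyz":[0,0,0],"twist":0},{"hand":0.5,"xyz":[0,0,0],"twist":0},{"hand":0.4,"xyz":[0,0,0],"twist":0},{"hand":0.3,"xyz":[0,0,0],"twist":0},{"hand":0.2,"xyz":[0,0,0],"twist":0},{"hand":0.1,"xyz":[0,0,0],"twist":0},{"hand":0,"xyz":[0,0,0],"twist":0},{"hand":-0.1,"xyz":[0,0,0],"twist":0},{"hand":-0.1,"xyz":[0,0,0],"twist":0}]'
python3 -c "
from h import *
todo([590.7,208,154])"
```

```text
clock: 33.35
ee_pos: [590.3, 207.4, 154.2]
eef_rot: [-180.0, 0.0, 74.4]
ft_force: [-0.8, 0.4, 0.9]
width: 77.1
grasp_force: 0.3
clock: 34.35
ee_pos: [589.9, 207.6, 154.3]
eef_rot: [180.0, 0.0, 74.4]
ft_force: [-0.5, -0.5, -0.5]
width: 38.6
grasp_force: 0.2
at [589.9 207.6 154.3] rot [180.    0.   74.4] tool shift cm [0.06 0.06 0.03] w 38.6 F [-0.5 -0.5 -0.5] t 34.35
```

```bash
python3 -m pendant '[{"hand":-0.2,"xyz":[0,0,0],"twist":0},{"hand":-0.25,"xyz":[0,0,0],"twist":0},{"hand":-0.3,"xyz":[0,0,0],"twist":0},{"hand":-0.35,"xyz":[0,0,0],"twist":0},{"hand":-0.4,"xyz":[0,0,0],"twist":0},{"hand":-0.45,"xyz":[0,0,0],"twist":0},{"hand":-0.5,"xyz":[0,0,0],"twist":0},{"hand":-0.55,"xyz":[0,0,0],"twist":0},{"hand":-0.55,"xyz":[0,0,0],"twist":0},{"hand":-0.55,"xyz":[0,0,0],"twist":0}]'
python3 - <<'E'
from h import *
todo([590.7,208,154]); t=grab('top');s=grab('scene')
for n,d,b in(('top',t,(140,215,195,258)),('scene',s,(130,215,200,275))):
  f=d['frame']; y0,x0,y1,x1=b; hs=cv2.cvtColor(f,cv2.COLOR_BGR2HSV)
  for c_,lo,hi in(('amber',(3,90,40),(20,255,255)),('blue',(95,120,60),(130,255,255))):
    m=np.zeros(f.shape[:2],np.uint8); m[y0:y1,x0:x1]=cv2.inRange(hs,lo,hi)[y0:y1,x0:x1]
    k,l,st,c=cv2.connectedComponentsWithStats(m); print(n,c_,[(st[i].tolist(),c[i].round(1).tolist()) for i in range(1,k) if st[i,4]>4])
def proj(d,p):
    P=np.array(d['pose']); q=P[:3,:3].T@(np.array(p)-P[:3,3]); return d['cx']+d['fx']*q[0]/-q[2], d['cy']-d['fy']*q[1]/-q[2]
print(proj(s,[590.5,207.5,86]),proj(s,[590.5,207.5,191]),proj(t,[590.5,207.5,191]))
E
```

```text
clock: 35.35
ee_pos: [589.9, 207.6, 154.4]
eef_rot: [180.0, -0.0, 74.4]
ft_force: [-0.8, -0.8, 1.2]
width: 22.4
grasp_force: 58.5
at [589.9 207.6 154.4] rot [180.   -0.   74.4] tool shift cm [0.06 0.06 0.04] w 22.4 F [-0.8 -0.8  1.2] t 35.35
top amber [([215, 140, 43, 55, 1278], [236.1, 164.5]), ([225, 166, 2, 5, 5], [225.4, 168.0]), ([215, 174, 2, 6, 6], [215.2, 176.5])]
top blue []
scene amber [([242, 159, 11, 29, 138], [247.3, 175.4]), ([253, 161, 7, 4, 12], [256.6, 163.0])]
scene blue [([248, 156, 3, 3, 7], [248.7, 157.0]), ([259, 165, 7, 7, 36], [262.2, 168.3]), ([256, 173, 12, 11, 47], [262.8, 177.5]), ([272, 173, 3, 6, 17], [273.1, 175.4]), ([268, 187, 7, 4, 18], [271.3, 188.7])]
(np.float64(249.63895993657493), np.float64(177.45328386700794)) (np.float64(249.38753261210547), np.float64(158.0833799396245)) (np.float64(232.68023497381432), np.float64(161.2107418796921))
```

```bash
python3 -m pendant '[{"hand":-0.45,"xyz":[0,0,0],"twist":0},{"hand":-0.4,"xyz":[0,0,0],"twist":0},{"hand":-0.3,"xyz":[0,0,0],"twist":0},{"hand":-0.2,"xyz":[0,0,0],"twist":0},{"hand":-0.1,"xyz":[0,0,0],"twist":0},{"hand":0,"xyz":[0,0,0],"twist":0},{"hand":0,"xyz":[0,0,-0.7],"twist":0},{"hand":0,"xyz":[0,0,-2],"twist":0},{"hand":0,"xyz":[0,0,-3],"twist":0},{"hand":0,"xyz":[0,0,-3],"twist":0}]'
python3 -m pendant '[{"hand":0,"xyz":[0,0,-3],"twist":0},{"hand":0,"xyz":[0,0,-4],"twist":0},{"hand":0,"xyz":[0,-4,0],"twist":0},{"hand":0,"xyz":[1,-4,0],"twist":0},{"hand":0,"xyz":[3,-3,0],"twist":0},{"hand":0,"xyz":[4,-1,0],"twist":0},{"hand":0,"xyz":[4,0,0],"twist":0},{"hand":0,"xyz":[4,0,0],"twist":0},{"hand":0,"xyz":[4,0,0],"twist":0},{"hand":0,"xyz":[4,0,0],"twist":0}]'
python3 - <<'E'
from h import *
todo([590.7,208,154]); t=grab('top','end_t.png');s=grab('scene','end_s.png')
for n,d,b in(('top',t,(145,215,195,258)),('scene',s,(140,215,200,275))):
  f=d['frame']; y0,x0,y1,x1=b; hs=cv2.cvtColor(f,cv2.COLOR_BGR2HSV)
  for c_,lo,hi in(('amber',(3,90,40),(20,255,255)),('blue',(95,120,60),(130,255,255)),('pan',(95,20,60),(130,110,220))):
    m=np.zeros(f.shape[:2],np.uint8); m[y0:y1,x0:x1]=cv2.inRange(hs,lo,hi)[y0:y1,x0:x1]
    k,l,st,c=cv2.connectedComponentsWithStats(m); print(n,c_,[(st[i].tolist(),c[i].round(1).tolist()) for i in range(1,k) if st[i,4]>4])
E
```

```text
clock: 36.45
ee_pos: [589.6, 207.5, 242.3]
eef_rot: [-180.0, 0.0, 74.4]
ft_force: [1.2, 0.0, 0.9]
width: 43.1
grasp_force: 0.0
clock: 37.45
ee_pos: [538.9, 472.7, 312.1]
eef_rot: [180.0, -0.0, 74.4]
ft_force: [0.2, 0.5, 0.7]
width: 42.6
grasp_force: 0.0
at [538.9 472.7 312.1] rot [180.   -0.   74.4] tool shift cm [-24.12  12.08  15.8 ] w 42.6 F [0.2 0.5 0.7] t 37.45
top amber [([225, 156, 22, 22, 351], [236.1, 167.2])]
top blue [([230, 159, 5, 5, 17], [232.3, 161.2]), ([225, 192, 5, 3, 11], [226.7, 193.3])]
top pan [([221, 153, 31, 31, 308], [235.7, 169.8])]
scene amber [([242, 159, 11, 29, 154], [247.3, 174.1]), ([254, 160, 6, 5, 17], [256.4, 162.2])]
scene blue [([259, 165, 9, 16, 73], [263.4, 172.2]), ([272, 173, 3, 7, 18], [273.1, 175.6]), ([256, 179, 5, 4, 12], [257.8, 180.8]), ([268, 186, 7, 5, 17], [271.6, 188.5])]
scene pan [([247, 156, 4, 3, 7], [248.3, 156.6]), ([258, 164, 17, 23, 79], [264.8, 175.0]), ([261, 177, 2, 3, 5], [261.4, 178.2]), ([238, 183, 8, 9, 28], [240.7, 187.8]), ([228, 189, 6, 5, 21], [230.6, 190.9]), ([269, 190, 6, 5, 18], [272.5, 191.8])]
```

```bash
python3 - <<'E'
from h import *
t=grab('top'); s=grab('scene')
S=plane(t,232.3,161.2,194); print('stopper',S); hs=cv2.cvtColor(t['frame'],cv2.COLOR_BGR2HSV)
m=np.zeros(hs.shape[:2],np.uint8); m[150:185,215:258]=cv2.inRange(hs,(3,70,40),(20,255,255))[150:185,215:258]
c=max(cv2.findContours(m,0,cv2.CHAIN_APPROX_NONE)[0],key=len); h=cv2.convexHull(c); e=cv2.fitEllipse(h); print(e,plane(t,*e[0],54))
P,g=two(ray(t,232.3,161.2),ray(s,248.5,156.8)); print('tri',P,g)
cv2.imwrite('pics/end.png',np.hstack([cv2.resize(t['frame'][145:220,160:260],None,fx=4,fy=4,interpolation=cv2.INTER_CUBIC),cv2.resize(s['frame'][135:210,180:280],None,fx=4,fy=4,interpolation=cv2.INTER_CUBIC)]))
E
```

```text
stopper [590.01796506 208.56123306 194.        ]
((235.84230041503906, 166.6871337890625), (21.750511169433594, 22.34944725036621), 144.46261596679688) [593.7368475  206.31681274  54.        ]
tri [588.45615386 209.26749823 198.16213022] 2.6535640308514594
```

View pics/end.png

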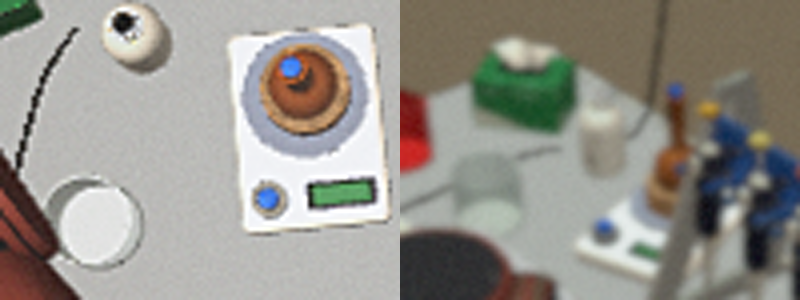

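The picture shows the flask upright in the ring on the pan (stopper about 4 mm off the ring centre, roughly 2° of tilt), the button back up, and the beaker standing empty with the weigh scene undisturbed.

```bash
python3 -c "
from bench import robot
print(robot.hand_in())"
```

```text
the job is handed in; nothing more can be done
None
```

I handed the job in at about 37.5 s: the ring is on the pan, the tare button was pressed to its stop and released, and the flask stands in the ring at about 2° tilt with the beaker upright; the first tare press peaked at about 50 N at the fingertips, and I didn't check the bystanders separately at the end.

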